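# Find the empty compartment by its rocking lid and push it open

### The arm

A 6-joint arm with a two-finger parallel gripper is mounted at the origin on the work surface. World frame = base frame: x ahead of the robot, y to its left, z up, the work surface at z = 0. Lengths are in mm, angles in rad, forces in N, time in s.
With the tool pointing down it reaches from about 300 to 875 mm from the base axis. Payload 4.2 kg.
Tool frame: the origin (TCP) lies midway between the tips of the shut fingers; the grasp point (between the pads) lies 19 mm behind it; z points along the fingers, y is the direction in which the jaws open and shut (so a half turn about z gives the same grasp; the last joint's range is limited). The gripper opens to 85 mm and grips with 20 to 120 N. Pads are 22 mm wide; open, the fingers measure 114 mm over their backs; the gripper's body (76 mm by 85 mm) begins 54 mm behind the grasp point. The pads swing forward as they close: fully open they stand 13 mm farther back than shut.
Start: joints at [1.106, 0.32, 1.565, -0, 1.257, -0.02], TCP at [247.413, 519.065, 231.338] pointing down, gripper open.
Joint ranges: [-3.11, 3.11], [-0.84, 2.01], [0.21, 2.61], [-1.34, 4.49], [0.05, 2.63], [-2.56, 2.56]. Speed limits (rad/s): [2.57, 2.57, 3.14, 3.14, 3.14, 3.14].

### API

Orientations are given as a unit quaternion [w, x, y, z].
In Python, from workcell import sensors, snapshot, get_calibration, robot, cut_out, mark_of gives the robot as it stands.
- The arm moves only by the shell command python3 -m crank 'ROWS' [OPENING] [FORCE]. ROWS is JSON, a list that holds one entry, the list of rows, each a list of 6 numbers: the shift along the world's x, y, z in cm, then the turn, a rotation vector about the world's x, y, z in rad. A call has 1 to 12 rows; each row is the pose to reach, as a shift and turn from the pose measured when the call began; what a row does not reach only later rows make up. A row lasts 1/8 s, in which the tool goes at most 62.5 mm and 10.7 degrees, less where a joint would pass 70% of its speed; a pose out of reach is approached as far as the arm can. A call with a gripper value outside its range is refused whole. OPENING is the finger opening in cm, from 0 to 8.54, set as the call begins (- or left out, the last holds). The fingers move at their own pace and stop on an object; FORCE is the grip in N (left out, the last holds). Time passes only in rows, so rows that repeat a pose let the fingers close. It gives the time, the measured TCP pose, the force and the opening at its end, in the units of the state.
- sensors.get_state(): the state, without advancing time (a new reading comes with each control period).
- snapshot(name): name is "side" or "top"; returns the picture (480x640x3 uint8, blue, green, red); there is no depth.
- get_calibration(name): a dict with "fx", "fy", "cx", "cy" (pixels), "D" ([k1, k2, p1, p2, k3] as OpenCV has them; the pictures are not rectified), "world_from_camera" (4x4, takes a point from camera to world coordinates). Camera axes: x right, y down, z forward; pixel columns grow to the right and rows downward; lengths in mm; the calibration is good to about 2 mm. A picture is of the moment at which its call begins. get_calibration takes no time and is no camera call.
- robot.job_done(): hands the job in, once; it reports no verdict.
Trained networks look in the newest picture that a camera, given by its name, has taken for a name from the list of things; names that differ only in an ending like _2 or _b are one class to them, and where a whole thing is asked for, a point or a joint stands for the part that bears it (a point fixed in the world has none). Each returns a list of dicts, best first, with "p" (0 to 1); they miss things now and then, are a little off and sometimes report something else, mostly with a low value. They report only what shows in the picture. A call takes as long as a camera call.
- cut_out(camera, thing): "pixels" (480x640 bool, what is visible of it) and "centre" ([column, row] as shares, 0 to 1, of the picture: columns of its width, rows of its height, amid what is visible of it).
- mark_of(camera, thing): "centre" ([column, row] as shares, 0 to 1, of the picture: columns of its width, rows of its height: a listed point, or the origin of a listed thing).
The state is a dict: "time": time; "joint_positions": joint angles; "qvel": joint speeds; "effort": joint torques, N m; "ee_pos": TCP position; "eef_rot": TCP orientation; "force": force on the tool from outside, world axes, zero at the start; "torque": the same for the moment, N m; "grip_width": opening from 0.0 (shut) to 1.0 (fully open).
Only numpy, scipy, OpenCV 4.12 (cv2) and the standard library are available. Lean on these libraries where they do the work, as an engineer would, in place of code of your own. Each camera call takes 0.05 s, during which the arm holds its last target.

### The job

Three of the four compartments in this bench box are packed up to their lids and one is empty: with shut fingertips, press gently on the near half of the lids, one after another, to find the one that rocks. Push the near half of that lid down until it stands wide open, ready for filling, then take the hand clear. Grasp nothing and leave the tin, pin, bit holder, bracket, tape measure and screwdriver where they are.

Things in the scene. Friction and masses are not known exactly. Their poses are not given: they have to be found in the camera images.
- box: Fixed wooden box, 190 mm deep (x), 430 wide (y), top 85 mm above the bench; four identical plywood lids in a row, flush in its top, 65 mm ledge behind them. Origin: centre of underside; x away from the robot to the ledge, y left along the row, z up. Lids stand a firm finger press; over 60 N is rough. Under a shut lid 63 mm to the floor; the empty one holds only a 6 mm offcut.
- lid_1 (a joint): Tilt of the first lid (leftmost, +y end), rad: 0 shut, grows as its near half (robot's side) goes down and the far half rises, stop at 0.95 wide open (-0.1 if the far half is pressed). Stiff pivot, no spring: turned by 2 to 5 N at a fingertip (0.08 N m), stays where left. A packed lid is stopped from below and gives springily, under 0.1 rad, when pressed.
- lid_1_press (a point): On top of the first lid (leftmost, +y end), mid-width, near half, 36 mm from the pivot; moves with it. Lid 84 mm wide (y), 104 deep (x), 8 thick; pivot line along the box's y, 62 mm from the near edge, screw heads on the frame at its ends. Shut fingers pushed straight down here follow the loose lid into the box, 15 to 35 mm below shut for wide open, by finger thickness.
- lid_2 (a joint): Tilt of the second lid, rad: 0 shut, grows as its near half (robot's side) goes down and the far half rises, stop at 0.95 wide open (-0.1 if the far half is pressed). Stiff pivot, no spring: turned by 2 to 5 N at a fingertip (0.08 N m), stays where left. A packed lid is stopped from below and gives springily, under 0.1 rad, when pressed.
- lid_2_press (a point): On top of the second lid, mid-width, near half, 36 mm from the pivot; moves with it. Lid 84 mm wide (y), 104 deep (x), 8 thick; pivot line along the box's y, 62 mm from the near edge, screw heads on the frame at its ends. Shut fingers pushed straight down here follow the loose lid into the box, 15 to 35 mm below shut for wide open, by finger thickness.
- lid_3 (a joint): Tilt of the third lid, rad: 0 shut, grows as its near half (robot's side) goes down and the far half rises, stop at 0.95 wide open (-0.1 if the far half is pressed). Stiff pivot, no spring: turned by 2 to 5 N at a fingertip (0.08 N m), stays where left. A packed lid is stopped from below and gives springily, under 0.1 rad, when pressed.
- lid_3_press (a point): On top of the third lid, mid-width, near half, 36 mm from the pivot; moves with it. Lid 84 mm wide (y), 104 deep (x), 8 thick; pivot line along the box's y, 62 mm from the near edge, screw heads on the frame at its ends. Shut fingers pushed straight down here follow the loose lid into the box, 15 to 35 mm below shut for wide open, by finger thickness.
- lid_4 (a joint): Tilt of the fourth lid (rightmost, -y end), rad: 0 shut, grows as its near half (robot's side) goes down and the far half rises, stop at 0.95 wide open (-0.1 if the far half is pressed). Stiff pivot, no spring: turned by 2 to 5 N at a fingertip (0.08 N m), stays where left. A packed lid is stopped from below and gives springily, under 0.1 rad, when pressed.
- lid_4_press (a point): On top of the fourth lid (rightmost, -y end), mid-width, near half, 36 mm from the pivot; moves with it. Lid 84 mm wide (y), 104 deep (x), 8 thick; pivot line along the box's y, 62 mm from the near edge, screw heads on the frame at its ends. Shut fingers pushed straight down here follow the loose lid into the box, 15 to 35 mm below shut for wide open, by finger thickness.
- tin: green tin of wall plugs, 77 mm across, 66 mm tall, standing on the bench at the box's left end; bystander, leave it where it is. Origin: centre of its underside.
- clevis_pin: steel clevis pin standing on its head on the box's rear ledge; head 20 mm across, 43 mm tall; bystander, leave it where it is. Origin: centre of its underside.
- bit_holder: black plastic bit holder, 24 x 85 mm, 32 mm tall with its bits, on the rear ledge; bystander, leave it where it is. Origin: centre of its underside.
- bracket: aluminium angle bracket, 40 x 35 mm, 40 mm tall, on the rear ledge; bystander, leave it where it is. Origin: centre of its underside.
- tape: grey tape measure, 72 x 38 mm, 66 mm tall, on the bench at the box's right end; bystander, leave it where it is. Origin: centre of its underside.
- screwdriver: screwdriver lying on the bench behind the box; bystander, leave it where it is. Origin: on its handle-to-tip line.

How it is judged (in metres and radians):
On the way:
1. the loose lid is rocked by the fingers pressing on it (value of joint any of lid_1, lid_2, lid_3, lid_4 above 0.2 rad and contact force between the fingers and box above 0.3 N), for 0.02 s.
At the end, for the whole second after the job is handed in: The empty compartment's lid stands open by more than 0.7 rad (40 degrees) and at rest, the other three lids are within 0.15 rad of shut, and no bystander lies more than 20 mm from where it was (((value of joint lid_1 above 0.7 rad and velocity of joint lid_1 below 0.05 rad/s and value of joint each of lid_2, lid_3, lid_4 below 0.15 rad) or (value of joint lid_2 above 0.7 rad and velocity of joint lid_2 below 0.05 rad/s and value of joint each of lid_1, lid_3, lid_4 below 0.15 rad) or (value of joint lid_3 above 0.7 rad and velocity of joint lid_3 below 0.05 rad/s and value of joint each of lid_1, lid_2, lid_4 below 0.15 rad) or (value of joint lid_4 above 0.7 rad and velocity of joint lid_4 below 0.05 rad/s and value of joint each of lid_1, lid_2, lid_3 below 0.15 rad)) and distance of each of tin, clevis_pin, bit_holder, bracket, tape, screwdriver from where it was at the start of the episode below 0.02 m); the robot touches nothing.
It fails at once if a bystander is lifted, carried or shoved more than 20 mm (distance of any of tin, clevis_pin, bit_holder, bracket, tape, screwdriver from where it was at the start of the episode above 0.02 m).
It fails at once if the box or a lid is pressed with more than 60 N (contact force between any of the fingers, the arm and box above 60 N).
It also fails if it takes over 51 s, if anything falls off the work surface, if the arm or the gripper's body presses on something with over 40 N, if the wrist force passes 120 N, or if a joint passes its speed limit or range.

## Working session

There is one attempt and no reset: what is moved stays moved. The work goes in short steps, Python scripts to look and compute and a shell command to move; the robot and the scene stay as the last step left them, time stands still between calls to the robot, and variables do not carry over. Pictures are saved under pics/ and viewed, and the job is handed in when it is done.

```bash
mkdir -p pics
python3 - <<'E'
from workcell import *
import cv2,numpy as np
for n in("top","side"):
    im=snapshot(n); cv2.imwrite(f"pics/{n}0.png",im)
    c=get_calibration(n); print(n,c)
    for t in("lid_1_press","box"):
        for d in mark_of(n,t)[:5]: print(t,d["p"],np.array(d["centre"])*[640,480])
s=sensors.get_state();print(s)
E
```

```text
top {'fx': 558.5153775619581, 'fy': 558.5153775619581, 'cx': 329.8848751872005, 'cy': 244.25121456060438, 'D': array([-0.11160652,  0.        ,  0.        ,  0.        ,  0.        ]), 'world_from_camera': array([[ 2.38368667e-02, -9.82532665e-01,  1.84557217e-01,
         4.64310657e+02],
       [-9.99580314e-01, -2.64639005e-02, -1.17837927e-02,
         7.84623651e+00],
       [ 1.64620651e-02, -1.84198872e-01, -9.82751126e-01,
         1.15675615e+03],
       [ 0.00000000e+00,  0.00000000e+00,  0.00000000e+00,
         1.00000000e+00]])}
lid_1_press 0.96 [231.872 320.4  ]
lid_1_press 0.26 [158.08  279.888]
box 0.71 [310.912 297.216]
side {'fx': 510.1542785498538, 'fy': 510.1542785498538, 'cx': 317.0493369240576, 'cy': 237.26702215623854, 'D': array([-0.04362092,  0.        ,  0.        ,  0.        ,  0.        ]), 'world_from_camera': array([[ 7.69888972e-01, -3.52232703e-01,  5.32168294e-01,
         1.56300932e+02],
       [-6.38040993e-01, -4.07568645e-01,  6.53292807e-01,
        -5.97567799e+02],
       [-1.32159807e-02, -8.42508114e-01, -5.38521508e-01,
         5.97012308e+02],
       [ 0.00000000e+00,  0.00000000e+00,  0.00000000e+00,
         1.00000000e+00]])}
box 0.96 [277.312 291.984]
{'time': 0.3, 'joint_positions': array([ 1.10601127e+00,  3.19852249e-01,  1.56486232e+00,  1.49633818e-05,
        1.25737819e+00, -1.99775615e-02]), 'qvel': array([-0.00146243, -0.0024588 , -0.00202322, -0.00156328,  0.00130421,
        0.00113398]), 'effort': array([-4.60325391e-04, -4.14990735e+01, -2.34008503e+01, -1.01403020e-04,
        4.26741855e-03, -1.65012580e-05]), 'ee_pos': array([247.34026659, 518.94358315, 231.05206412]), 'eef_rot': array([-6.69251509e-05,  2.20577046e-01,  9.75369522e-01, -2.41035880e-04]), 'force': array([ 0.43135314,  0.86079828, -1.17253787]), 'torque': array([-0.08150794, -0.04470684,  0.03698744]), 'grip_width': 1.0015391865321337}
```

View pics/top0.png

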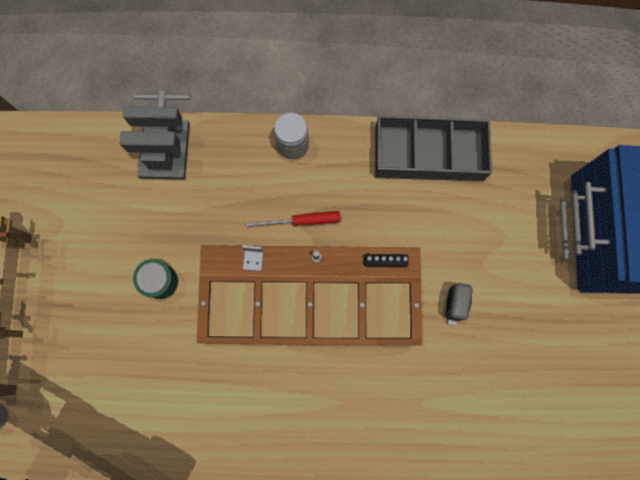

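View pics/side0.png

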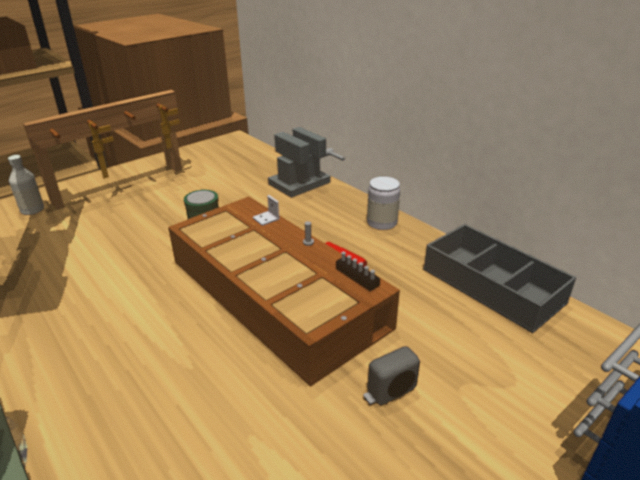

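The top view shows four lids at columns about 231, 284, 336 and 388, row 310. The pivot screws are at (203,303), (258,304), (310,305), (362,305) and (417,306), and the box top runs from (201,245) to (421,344). I'll project these to z=85.

```bash
cat > h.py <<'E'
import numpy as np,cv2
from workcell import *
def w(cam,px,z):
    c=get_calibration(cam);K=np.array([[c['fx'],0,c['cx']],[0,c['fy'],c['cy']],[0,0,1]])
    u=cv2.undistortPoints(np.array(px,float).reshape(-1,1,2),K,c['D']).reshape(-1,2)
    T=c['world_from_camera'];d=np.c_[u,np.ones(len(u))]@T[:3,:3].T
    return T[:3,3]+d*((z-T[2,3])/d[:,2])[:,None]
E
python3 - <<'E'
from h import *
print(w("top",[(203,303),(258,304),(310,305),(362,305),(417,306)],86).round(1))
print(w("top",[(201,245),(421,247),(422,344),(197,343),(231.9,320.4)],85).round(1))
im=cv2.imread("pics/top0.png")[235:355,185:435];cv2.imwrite("pics/z.png",cv2.resize(im,None,fx=3.2,fy=3.2,interpolation=cv2.INTER_CUBIC))
im=cv2.imread("pics/side0.png")
print(w("side",[(203,216),(233,237),(266,261),(300,286),(344,318)],86).round(1))
E
```

```text
[[ 544.2  235.7   86. ]
 [ 545.4  129.8   86. ]
 [ 546.1   30.2   86. ]
 [ 548.6  -69.4   86. ]
 [ 549.1 -175.4   86. ]]
[[ 657.3  247.    85. ]
 [ 664.9 -183.9   85. ]
 [ 476.9 -185.2   85. ]
 [ 467.8  243.    85. ]
 [ 512.7  178.5   85. ]]
[[ 538.7  233.    86. ]
 [ 542.8  125.9   86. ]
 [ 545.2   21.4   86. ]
 [ 546.8  -72.4   86. ]
 [ 549.1 -176.    86. ]]
```

View pics/z.png

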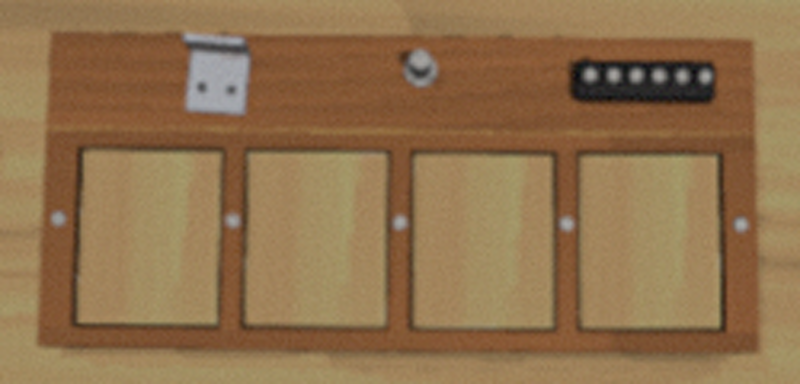

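Pivot x is about 544–549 and the box is yawed about 0.01 rad. The press points come out near x 508–513, with y = 183, 80, -20 and -122. Next I go above lid 1 with shut fingers and the jaw axis turned along y.

```bash
python3 -m crank '[[[3,-4,0,0,0,0.1],[7,-9,0,0,0,0.2],[10.5,-13.5,-1,0,0,0.3],[14,-18,-2,0,0,0.44],[17.5,-22.5,-4,0,0,0.45],[21,-27,-6,0,0,0.45],[24,-31,-8,0,0,0.45],[26.1,-33.6,-9,0,0,0.45],[26.1,-33.6,-9,0,0,0.45],[26.1,-33.6,-9,0,0,0.45],[26.1,-33.6,-9,0,0,0.45]]]' 0 20
python3 - <<'E'
from h import *
for n in("top","side"): cv2.imwrite(f"pics/{n}1.png",snapshot(n))
s=sensors.get_state();print(s['ee_pos'],s['eef_rot'],s['force'],s['grip_width'],s['time'])
E
```

```text
time: 1.68
ee_pos: [507.9, 183.9, 141.6]
eef_rot: [0.0, -0.003, 1.0, -0.0]
force: [-0.4, 0.1, -0.4]
grip_width: 0.003
[507.960489   183.85510336 141.52058737] [ 3.36774445e-04 -3.37326754e-03  9.99994250e-01 -9.09399597e-05] [ 0.59852738 -0.1687787   0.23783608] 0.002330714265259972 1.775
```

View pics/side1.png

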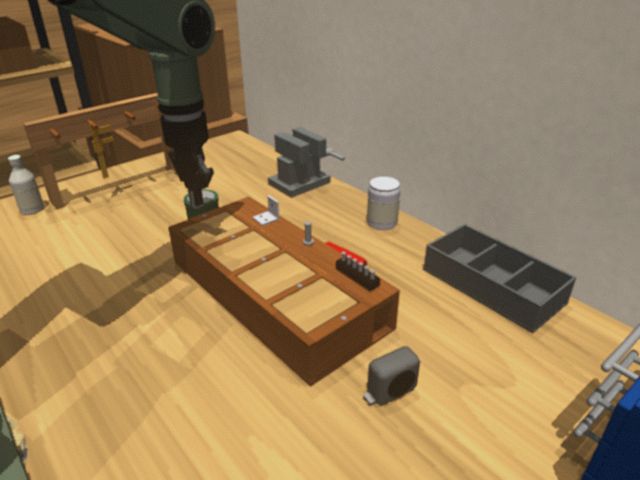

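The side view shows the shut fingertips above lid 1, near (195,195). Going down to just above contact.

```bash
python3 -m crank '[[[0,-0.1,-2.5,0,0,0],[0,-0.1,-4.2,0,0,0],[0,-0.1,-4.9,0,0,0],[0,-0.1,-5.1,0,0,0],[0,-0.1,-5.3,0,0,0],[0,-0.1,-5.3,0,0,0]]]'
python3 -m crank '[[[0,0,-0.15,0,0,0],[0,0,-0.3,0,0,0],[0,0,-0.4,0,0,0],[0,0,-0.4,0,0,0]]]'
```

```text
time: 2.52
ee_pos: [508.2, 182.9, 88.9]
eef_rot: [0.001, -0.003, 1.0, 0.0]
force: [-0.3, 0.4, -0.6]
grip_width: 0.001
time: 3.02
ee_pos: [508.2, 183.0, 84.9]
eef_rot: [0.001, -0.003, 1.0, 0.0]
force: [-0.6, -0.4, 0.8]
grip_width: 0.002
```

```bash
python3 -m crank '[[[0,0,-0.1,0,0,0],[0,0,-0.2,0,0,0],[0,0,-0.2,0,0,0]]]'
python3 -m crank '[[[0,0,-0.1,0,0,0],[0,0,-0.15,0,0,0],[0,0,-0.15,0,0,0]]]'
```

```text
time: 3.4
ee_pos: [508.1, 183.0, 82.9]
eef_rot: [0.001, -0.003, 1.0, 0.0]
force: [-1.3, 0.5, 1.6]
grip_width: -0.002
time: 3.78
ee_pos: [508.0, 182.9, 81.3]
eef_rot: [0.001, -0.003, 1.0, -0.0]
force: [-1.7, 0.9, 1.8]
grip_width: -0.002
```

```bash
python3 -m crank '[[[0,0,-0.1,0,0,0],[0,0,-0.2,0,0,0],[0,0,-0.2,0,0,0]]]'
python3 -m crank '[[[0,0,-0.1,0,0,0],[0,0,-0.15,0,0,0],[0,0,-0.15,0,0,0]]]'
```

```text
time: 4.15
ee_pos: [508.0, 182.9, 79.2]
eef_rot: [0.0, -0.003, 1.0, 0.0]
force: [-1.4, 0.5, 1.8]
grip_width: 0.001
time: 4.53
ee_pos: [508.1, 183.0, 77.6]
eef_rot: [0.001, -0.003, 1.0, 0.0]
force: [-1.4, 0.5, 2.2]
grip_width: 0.0
```

The force stays flat at about 2 N over some 7 mm of travel, so this looks like the loose lid. Continuing down in small steps and checking as I go.

```bash
python3 -m crank '[[[0,0,-0.15,0,0,0],[0,0,-0.3,0,0,0],[0,0,-0.45,0,0,0],[0,0,-0.6,0,0,0],[0,0,-0.6,0,0,0]]]'
python3 - <<'E'
from h import *
for n in("top","side"): cv2.imwrite(f"pics/{n}2.png",snapshot(n))
a=cv2.imread("pics/side2.png")[150:330,120:320];b=cv2.imread("pics/top2.png")[220:360,160:360]
cv2.imwrite("pics/c2.png",np.hstack([cv2.resize(a,(400,360)),cv2.resize(b,(400,360))]))
E
```

```text
time: 5.15
ee_pos: [508.0, 183.0, 71.4]
eef_rot: [0.0, -0.003, 1.0, 0.0]
force: [0.3, -0.1, 1.1]
grip_width: -0.003
```

View pics/c2.png

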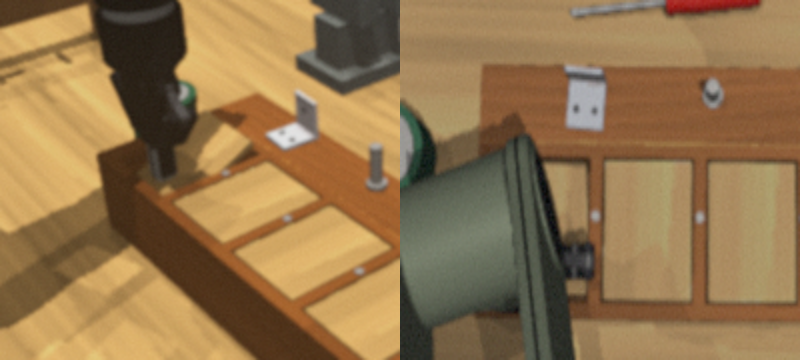

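The side crop shows lid 1 tilting: its far edge is raised near (245,150) and the fingertips are sunk in at (165,175). The other lids are still flush. Pushing on.

```bash
python3 -m crank '[[[0,0,-0.15,0,0,0],[0,0,-0.3,0,0,0],[0,0,-0.45,0,0,0],[0,0,-0.6,0,0,0],[0,0,-0.6,0,0,0]]]'
python3 -m crank '[[[0,0,-0.15,0,0,0],[0,0,-0.3,0,0,0],[0,0,-0.4,0,0,0],[0,0,-0.4,0,0,0]]]'
```

```text
time: 5.88
ee_pos: [507.4, 182.8, 65.0]
eef_rot: [-0.0, -0.003, 1.0, -0.0]
force: [-0.7, 0.3, 1.2]
grip_width: -0.001
time: 6.38
ee_pos: [507.2, 182.8, 60.8]
eef_rot: [-0.001, -0.003, 1.0, -0.0]
force: [-0.9, 0.0, 1.5]
grip_width: -0.0
```

```bash
python3 -m crank '[[[0,0,-0.1,0,0,0],[0,0,-0.2,0,0,0],[0,0,-0.3,0,0,0],[0,0,-0.3,0,0,0]]]'
python3 - <<'E'
from h import *
for n in("top","side"): cv2.imwrite(f"pics/{n}3.png",snapshot(n))
a=cv2.imread("pics/side3.png")[150:330,120:320];b=cv2.imread("pics/top3.png")[220:360,160:360]
cv2.imwrite("pics/c3.png",np.hstack([cv2.resize(a,(400,360)),cv2.resize(b,(400,360))]))
E
```

```text
time: 6.88
ee_pos: [507.1, 182.8, 57.6]
eef_rot: [-0.001, -0.003, 1.0, -0.0]
force: [-0.8, 0.4, 0.8]
grip_width: 0.002
```

View pics/c3.png

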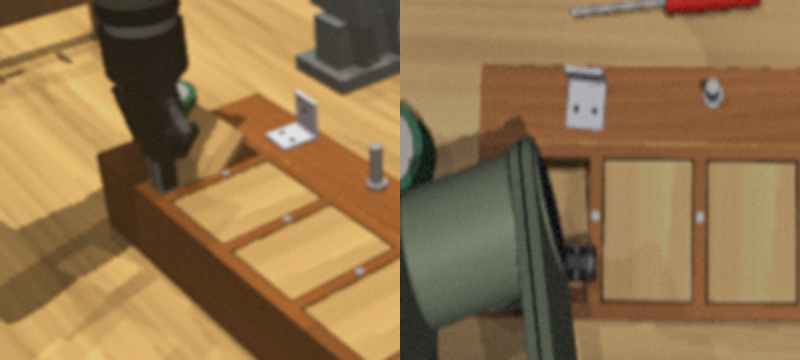

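Lid 1 is steeper now, with its far edge at about (240,140) and no load on the fingers. A few more millimetres until the stop is felt.

```bash
python3 -m crank '[[[0,0,-0.1,0,0,0],[0,0,-0.2,0,0,0],[0,0,-0.3,0,0,0],[0,0,-0.3,0,0,0]]]'
python3 -m crank '[[[0,0,-0.1,0,0,0],[0,0,-0.2,0,0,0],[0,0,-0.2,0,0,0]]]'
```

```text
time: 7.48
ee_pos: [507.0, 182.7, 54.4]
eef_rot: [-0.001, -0.003, 1.0, -0.0]
force: [0.2, 0.3, 0.0]
grip_width: 0.005
time: 7.85
ee_pos: [506.8, 182.7, 52.2]
eef_rot: [-0.001, -0.003, 1.0, -0.0]
force: [-0.6, -0.1, 1.4]
grip_width: 0.001
```

```bash
python3 -m crank '[[[0,0,-0.1,0,0,0],[0,0,-0.2,0,0,0],[0,0,-0.2,0,0,0]]]'
python3 -m crank '[[[0,0,-0.1,0,0,0],[0,0,-0.2,0,0,0],[0,0,-0.2,0,0,0]]]'
python3 - <<'E'
from h import *
for n in("top","side"): cv2.imwrite(f"pics/{n}4.png",snapshot(n))
a=cv2.imread("pics/side4.png")[150:330,120:320];b=cv2.imread("pics/top4.png")[220:360,160:360]
cv2.imwrite("pics/c4.png",np.hstack([cv2.resize(a,(400,360)),cv2.resize(b,(400,360))]))
E
```

```text
time: 8.22
ee_pos: [506.8, 182.7, 50.1]
eef_rot: [-0.001, -0.003, 1.0, -0.0]
force: [-0.9, 0.0, 2.0]
grip_width: 0.002
time: 8.6
ee_pos: [506.6, 182.6, 47.9]
eef_rot: [-0.001, -0.003, 1.0, -0.0]
force: [-0.7, 0.2, 1.0]
grip_width: -0.0
```

View pics/c4.png

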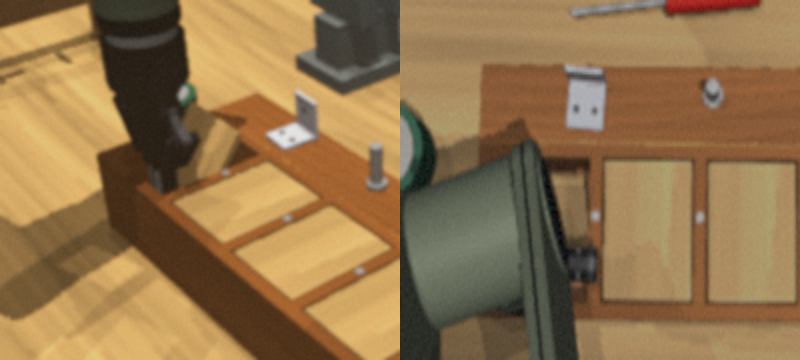

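```bash
python3 -m crank '[[[0,0,-0.1,0,0,0],[0,0,-0.2,0,0,0],[0,0,-0.2,0,0,0]]]'
python3 -m crank '[[[-0.2,0,0,0,0,0],[-0.5,0,0.2,0,0,0],[-0.5,0,0.5,0,0,0],[-0.5,0,1.5,0,0,0],[-0.5,0,3,0,0,0],[-0.5,0,5,0,0,0],[-1.5,0,8,0,0,0],[-4,0,12,0,0,0],[-8,0,15,0,0,0],[-12,0,17,0,0,0],[-16,0,17,0,0,0],[-16,0,17,0,0,0]]]'
python3 - <<'E'
from h import *
for n in("top","side"): cv2.imwrite(f"pics/{n}5.png",snapshot(n))
a=cv2.imread("pics/side5.png")[150:390,120:440];b=cv2.imread("pics/top5.png")[190:370,120:480]
cv2.imwrite("pics/c5.png",np.vstack([cv2.resize(a,(400,300)),cv2.resize(b,(400,200))]))
cv2.imwrite("pics/d5.png",cv2.resize(cv2.imread("pics/side5.png")[170:300,150:310],(800,600),interpolation=cv2.INTER_CUBIC)[:600])
E
```

```text
time: 9.07
ee_pos: [506.3, 182.7, 46.3]
eef_rot: [-0.002, -0.003, 1.0, -0.0]
force: [-2.3, 0.0, 6.8]
grip_width: -0.004
time: 10.58
ee_pos: [344.2, 182.3, 217.7]
eef_rot: [-0.001, -0.004, 1.0, -0.0]
force: [1.6, -0.2, -0.2]
grip_width: 0.001
```

View pics/c5.png

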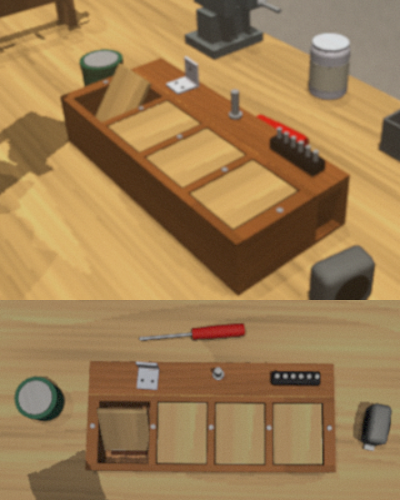

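View pics/d5.png

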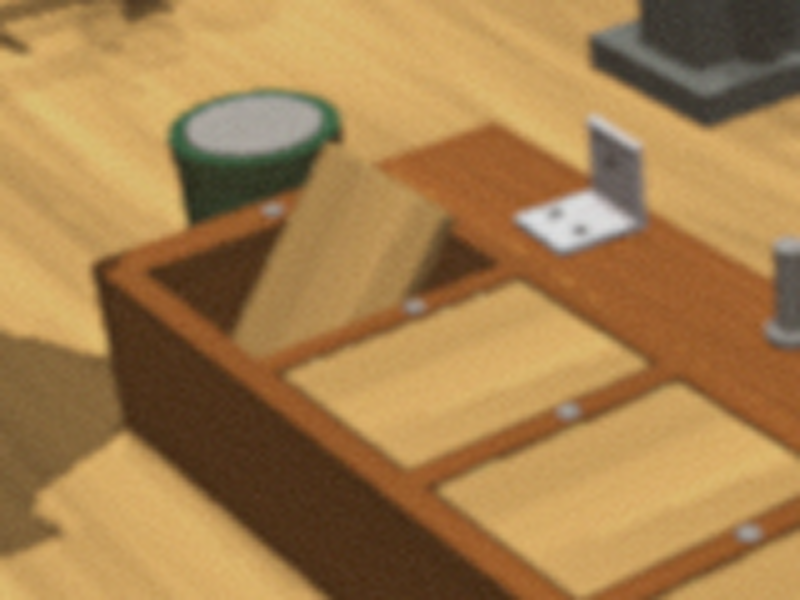

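Lid 1 stands open and the others are flush. One check of the angle from the raised far edge, whose top corners are at about (216,201) and (240,217) in the side picture.

Run:
```python
from h import *
c=get_calibration("side");T=np.linalg.inv(c['world_from_camera']);K=np.array([[c['fx'],0,c['cx']],[0,c['fy'],c['cy']],[0,0,1]])
for th in(0.5,.6,.7,.8,.9,.95,1):
    P=[[545+42*np.cos(th),y,85+42*np.sin(th)] for y in(224,140)]
    print(th,cv2.projectPoints(np.array(P),cv2.Rodrigues(T[:3,:3])[0],T[:3,3],K,c['D'])[0].reshape(-1,2).round(1).tolist())
a,b=cv2.imread("pics/top0.png"),cv2.imread("pics/top5.png")
print(cv2.absdiff(a,b)[195:300,130:480].max(2).__gt__(40).sum(), [ (t,(np.array(mark_of("top",t)[0]["centre"])*[640,480]).round()) for t in("tin","bracket","clevis_pin","tape")])
```

```text
0.5 [[222.9, 202.4], [245.6, 218.4]]
0.6 [[221.8, 201.2], [244.4, 217.1]]
0.7 [[220.5, 200.1], [243.2, 216.0]]
0.8 [[219.1, 199.2], [241.7, 215.1]]
0.9 [[217.5, 198.5], [240.2, 214.4]]
0.95 [[216.7, 198.2], [239.4, 214.1]]
1 [[215.9, 198.0], [238.5, 213.9]]
336 [('tin', array([159., 280.])), ('bracket', array([255., 262.])), ('clevis_pin', array([315., 253.])), ('tape', array([457., 306.]))]
```

Run:
```python
from h import *
im=cv2.imread("pics/top5.png")[235:355,185:285];cv2.imwrite("pics/t5.png",cv2.resize(im,(500,600),interpolation=cv2.INTER_CUBIC))
for cam in("side","top"):
    c=get_calibration(cam);T=np.linalg.inv(c['world_from_camera']);K=np.array([[c['fx'],0,c['cx']],[0,c['fy'],c['cy']],[0,0,1]])
    pr=lambda P:cv2.projectPoints(np.array(P,float),cv2.Rodrigues(T[:3,:3])[0],T[:3,3],K,c['D'])[0].reshape(-1,2).round(1).tolist()
    print(cam,pr([[544.2,235.7,86],[545.4,129.8,86]]))
    if cam=="top":
        for th in(.6,.7,.8,.9,.95): print(th,pr([[545+42*np.cos(th),140,85+42*np.sin(th)],[545-62*np.cos(th),140,85-62*np.sin(th)]]))
```

```text
side [[204.8, 214.6], [233.1, 235.7]]
top [[203.0, 303.0], [258.0, 304.0]]
0.6 [[252.1, 284.7], [253.7, 331.5]]
0.7 [[251.8, 285.8], [254.1, 329.7]]
0.8 [[251.5, 287.2], [254.4, 327.6]]
0.9 [[251.3, 288.7], [254.8, 325.3]]
0.95 [[251.2, 289.5], [254.9, 324.1]]
```

View pics/t5.png

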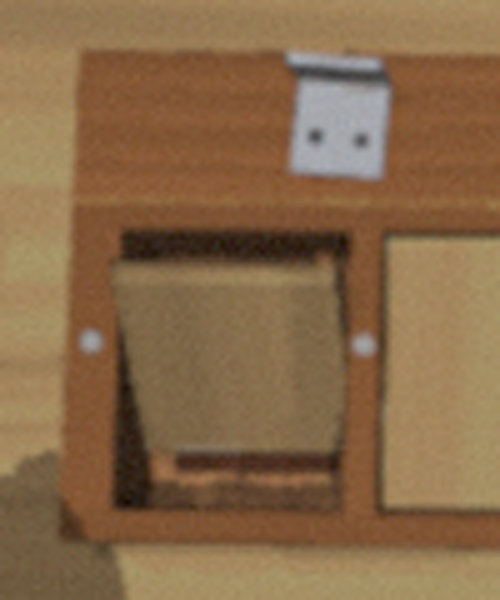

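In the top view the near edge is at row 326 and the far edge at about 288–289, which gives a tilt of about 0.88–0.9 rad. The hand is clear, so I'm handing in.

```bash
python3 -c "
from workcell import robot;print(robot.job_done())"
```

```text
the job is handed in; nothing more can be done
None
```

The first lid I pressed, lid 1 (leftmost), was the loose one, so I pressed none of the other three. It gave way at a steady 2 N or so. I pushed it down about 39 mm until the force rose to 6.8 N, which I took as its stop. Then I backed the fingers off and lifted the hand clear. The job was handed in after about 11 s on the robot's clock.

**Lid angle:** the last top picture gives lid 1 open by about 0.9 rad. The columns in the side picture agree. Its rows sat 2–3 px off and would fit only a tilt of about 0.6 rad or less; I put that down to corner positions read by eye.

**Other lids and bystanders:** lids 2 to 4 look flush in the last pictures. The bystanders look where they were, judged by eye against the first picture. A crude pixel comparison, which also covered the opened lid, did not separate the two.

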